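# Load the ramekin warmer

### The job

Warm all the middle-sized ramekins (56 mm across): pull the warmer's sliding tray fully out to its stop, stand each of them upright in a bay of its own, and leave the smaller and larger look-alikes standing on the counter. Then push the loaded tray fully home under the heater and, last, turn the timer knob clockwise until it clicks over, without disturbing the bowl, the jar or the spoon.

Things in the scene. Friction and masses are not known exactly. Their poses are not given: they have to be found in the camera images.
- ramekin_a: Plain white ceramic ramekin, straight-sided open cup, 56 mm outside diameter, 44 mm tall, wall 4 mm. Origin: centre of its underside, z up. One of the middle-sized ramekins (three or four are present; an absent one reads None).
- ramekin_b: Plain white ceramic ramekin, straight-sided open cup, 56 mm outside diameter, 44 mm tall, wall 4 mm. Origin: centre of its underside, z up. One of the middle-sized ramekins (three or four are present; an absent one reads None).
- ramekin_c: Plain white ceramic ramekin, straight-sided open cup, 56 mm outside diameter, 44 mm tall, wall 4 mm. Origin: centre of its underside, z up. One of the middle-sized ramekins (three or four are present; an absent one reads None).
- ramekin_d: Plain white ceramic ramekin, straight-sided open cup, 56 mm outside diameter, 44 mm tall, wall 4 mm. Origin: centre of its underside, z up. One of the middle-sized ramekins (three or four are present; an absent one reads None).
- small_a: Plain white ceramic ramekin, straight-sided open cup, 46 mm outside diameter, 38 mm tall, wall 4 mm. Origin: centre of its underside, z up. Look-alike of another size; it stays on the counter.
- small_b: Plain white ceramic ramekin, straight-sided open cup, 46 mm outside diameter, 38 mm tall, wall 4 mm. Origin: centre of its underside, z up. Look-alike of another size; it stays on the counter.
- large_a: Plain white ceramic ramekin, straight-sided open cup, 70 mm outside diameter, 50 mm tall, wall 4 mm. Origin: centre of its underside, z up. Look-alike of another size; it stays on the counter.
- tray (a joint): Slide of the food warmer's aluminium tray: 0 = fully home under the strip heater, 0.28 m = fully out against its stop. Free of springs, about 2 N of friction.
- tray_floor (a point): Centre of the tray's floor (upper face, 26 mm above the counter). Out is along this frame's -y, home +y. 284 mm long (y), 74 mm wide (x): four square bays in a row along y, 66 mm inside, between walls 4 mm thick and 12 mm high, so the middle-sized ramekins fit with 5 mm to spare all round.
- heater (a point): Centre of the strip heater's underside, 173 mm above the counter: bar 80 mm (x) by 240 mm (y), 34 mm thick, fixed over the tray's home place, on two posts 85 mm behind (+x of) the tray's middle line. With the tray fully out all bays are clear of it.
- bay0 (a point): Centre of the floor of tray bay 0 (bay 0 is next to the handle); moves with the tray, axes as tray_floor.
- bay1 (a point): Centre of the floor of tray bay 1 (bay 0 is next to the handle); moves with the tray, axes as tray_floor.
- bay2 (a point): Centre of the floor of tray bay 2 (bay 0 is next to the handle); moves with the tray, axes as tray_floor.
- bay3 (a point): Centre of the floor of tray bay 3 (bay 0 is next to the handle); moves with the tray, axes as tray_floor.
- timer_knob (a joint): Timer knob, turns clockwise seen from above: 0 = off, 1.2 rad = on. A sprung detent holds it at 0 (about 0.08 N m); past 0.6 rad it clicks over to 1.2 by itself, short of that it springs back.
- timer_grip (a point): Point on the knob's vertical axis in the black bar grip: bar 42 mm long along this frame's x, 12 mm thick along y, from 14 mm below to 11 mm above this point; turns with the knob. The knob sits on a white box 90 x 90 mm, 42 mm high, fixed to the counter.
- tomato_bowl: Bystander: white bowl of tomatoes, 116 mm across, 60 mm high; origin centre of its underside.
- spice_jar: Bystander: jar 52 mm across, 100 mm high; origin centre of its underside.
- wood_spoon: Bystander: wooden spoon 240 mm long lying behind the warmer; origin near its middle.
- tray_handle (a point): Grip point of the tray's black upright handle plate, which stands at the tray's outer (-y) end, 60 mm from the bays: 12 mm thick along y, 40 mm wide along x, its top 10 mm above this point (86 mm above the counter). Axes as tray_floor.

How it is judged:
By the outcome, as a careful person would: the job done as asked, in the order asked, and still so for the second after the job is handed in, with the robot touching nothing.
Of ramekin_a, ramekin_b, ramekin_c, ramekin_d only 3 to 4 are there at a start; the rules pass over those that are not, and their reading is None.
At some moment in a run one of ramekin_a, ramekin_b, ramekin_c, ramekin_d may be knocked a few centimetres aside while the robot is not near it.
Once in a run the grip may slacken for a moment while it holds something.
It also fails if it takes over 192 s, if anything falls off the work surface, if the arm or the gripper's body presses on something with over 40 N, if the wrist force passes 120 N, or if a joint passes its speed limit or range.

### The arm

A 7-joint arm with a two-finger parallel gripper is mounted at the origin on the work surface. World frame = base frame: x ahead of the robot, y to its left, z up, the work surface at z = 0. Lengths are in m, angles in rad, forces in N, time in s.
With the tool pointing down it reaches from about 0.425 to 0.875 m from the base axis. Payload 8.4 kg.
Tool frame: the origin (TCP) lies between the finger pads; the fingertips stand 19 mm ahead of it and the grasp point (between the pads) is the TCP; z points along the fingers, y is the line along which they close (so a half turn about z gives the same grasp; the last joint's range is limited). The gripper opens to 87 mm and grips with 3 to 60 N. Pads are 19 mm wide; open, the fingers measure 117 mm over their backs; the gripper's body (75 mm by 190 mm) begins 51 mm behind the grasp point.
Start: joints at [-1.383, 0.333, 0.04, 1.465, -0.013, 1.343, -0.059], TCP at [0.184, 0.623, 0.242] pointing down, gripper open.
Joint ranges: [-2.58, 2.58], [-0.38, 2.09], [-1.3, 1.39], [0.25, 2.4], [-1.5, 4.64], [0.08, 2.09], [-2.65, 2.65]. Speed limits (rad/s): [2.22, 2.22, 2.79, 2.79, 3.14, 3.14, 3.14].

### API

Orientations are given as a 3x3 rotation matrix whose columns are the frame's x, y, z axes.
In Python, from workcell import read_state, viewer, manip, spot_in gives the robot as it stands. The module is installed in compiled form; this text tells all that it offers.
- The arm moves only by the shell command python3 -m handwheel 'ROWS' [FORCE]. ROWS is JSON, a list of rows, each a list of 7 numbers: the shift along the tool's x, y, z each as a share of 0.4 m, from -1 to 1, then the turn, a rotation vector about the tool's x, y, z each as a share of pi/2 rad, from -1 to 1, then the closure, from -1 (fully open) to 1 (shut). A call has 1 to 8 rows; each row is the pose to reach, as a shift and turn from the pose commanded when the call began, along the tool's axes at that moment; what a row does not reach only later rows make up. A row lasts 1/8 s, in which the tool goes at most 62.5 mm and 10.7 degrees, less where a joint would pass 70% of its speed; a pose out of reach is approached as far as the arm can. A call with a number of a shift or a turn outside -1 to 1 is refused whole. A call with a gripper value outside its range is refused whole. The fingers move at their own pace and stop on an object; FORCE is the grip in N (left out, the last holds). Time passes only in rows, so rows that repeat a pose let the fingers close. It gives the time, the measured TCP pose, the force, the opening and the grip force at its end, in the units of the state.
- read_state(): the state, without advancing time (a new reading comes with each control period).
- viewer.read_camera(name): name is "scene" or "top"; returns the picture (384x512x3 uint8, blue, green, red); there is no depth.
- viewer.camera_info(name): a dict with "fx", "fy", "cx", "cy" (pixels), "position" and "attitude" of the camera in the world. Camera axes: x right, y down, z forward; pixel columns grow to the right and rows downward; lengths in m; the calibration is good to about 2 mm. A picture is of the moment at which its call begins. camera_info takes no time and is no camera call.
- manip.close_job(): hands the job in; it is judged then, once.
Trained networks look in the newest picture that a camera, given by its name, has taken for a name from the list of things; names that differ only in an ending like _2 or _b are one class to them, and where a whole thing is asked for, a point or a joint stands for the part that bears it (a point fixed in the world has none). Each returns a list of dicts, best first, with "p" (0 to 1); they miss things now and then, are a little off and sometimes report something else, mostly with a low value. They report only what shows in the picture. A call takes as long as a camera call.
- spot_in(camera, label): "at" ([x, y, z] in m, in the coordinates of the camera as it stood for that picture, good to about 4 mm: the middle of the surface that is visible of it).
The state is a dict: "time": time; "joint_positions": joint angles; "dq": joint speeds; "effort": joint torques, N m; "ee_pos": TCP position; "tcp_rot": TCP orientation; "ft_force": force on the tool from outside, world axes, zero at the start; "wrist_torque": the same for the moment, N m; "finger_gap": finger opening in m; "gripper_force": force on a finger pad.
Only numpy, scipy, OpenCV 4.12 (cv2) and the standard library are available. Lean on these libraries where they do the work, as an engineer would, in place of code of your own. Each camera call takes 0.05 s, during which the arm holds its last target. There are 200 camera calls.

## Working session

There is one attempt and no reset: what is moved stays moved. The work goes in short steps, Python scripts to look and compute and a shell command to move; the robot and the scene stay as the last step left them, time stands still between calls to the robot, and variables do not carry over. Pictures are saved under pics/ and viewed, at most 14 in all, crops included, and the job is handed in when it is done.

```bash
mkdir -p pics
cat > h.py <<'E'
import numpy as np, cv2
from workcell import read_state, viewer, manip, spot_in
def cam(n):
    c=viewer.camera_info(n); return c,np.array(c["position"]),np.array(c["attitude"])
def w(n,p):
    c,t,R=cam(n); return R@np.array(p)+t
def pix2w(n,u,v,z):
    c,t,R=cam(n); d=R@np.array([(u-c["cx"])/c["fx"],(v-c["cy"])/c["fy"],1]); return t+d*(z-t[2])/d[2]
def w2pix(n,p):
    c,t,R=cam(n); q=R.T@(np.array(p)-t); return c["fx"]*q[0]/q[2]+c["cx"],c["fy"]*q[1]/q[2]+c["cy"]
def rel(target,z=None):
    s=read_state(); d=np.array(target)-s["ee_pos"]; return np.round(np.array(s["tcp_rot"]).T@d/0.4,4)
E
python3 - <<'E'
from h import *
for n in("scene","top"):
    im=viewer.read_camera(n); cv2.imwrite(f"pics/{n}0.png",im)
    c=viewer.camera_info(n);print(n,c)
    for l in("ramekin_a","small_a","large_a","tray_handle","timer_grip","tray_floor","tomato_bowl","spice_jar","wood_spoon"):
        print(l,[(np.round(w(n,d["at"]),3).tolist(),round(d["p"],2)) for d in spot_in(n,l)][:7])
s=read_state();print({k:np.round(v,3).tolist() for k,v in s.items()})
E
```

```text
scene {'fx': 471.5026011816718, 'fy': 471.5026011816718, 'cx': 248.56875144788668, 'cy': 196.06848476642685, 'position': array([ 1.08740212, -0.60350089,  1.31890888]), 'attitude': array([[ 0.7747507 ,  0.53638516, -0.33474217],
       [ 0.63218181, -0.64849082,  0.42403515],
       [ 0.01036894, -0.54013944, -0.84151166]])}
ramekin_a [([0.527, 0.033, 0.022], 0.74), ([0.535, -0.1, 0.024], 0.66), ([0.649, 0.083, 0.025], 0.57), ([0.44, 0.086, 0.024], 0.54), ([0.42, -0.311, 0.021], 0.53)]
small_a [([0.532, -0.23, 0.016], 0.73), ([0.424, -0.175, 0.021], 0.64)]
large_a [([0.438, -0.043, 0.022], 0.59)]
tray_handle [([0.649, 0.083, 0.026], 0.88)]
timer_grip [([0.476, 0.24, 0.06], 0.63)]
tray_floor [([0.653, 0.084, 0.022], 0.78), ([0.531, -0.229, 0.016], 0.39)]
tomato_bowl [([0.45, 0.445, 0.057], 0.65)]
spice_jar [([0.66, -0.463, 0.093], 0.81), ([0.651, 0.082, 0.02], 0.28), ([0.525, 0.032, 0.023], 0.18)]
wood_spoon [([0.762, -0.108, 0.01], 0.84), ([0.45, 0.445, 0.054], 0.65), ([0.649, 0.082, 0.023], 0.57)]
top {'fx': 452.03325404525754, 'fy': 452.03325404525754, 'cx': 251.48208511450952, 'cy
[... 670 characters left out ...]
026], 0.75)]
tomato_bowl [([0.44, 0.457, 0.054], 0.89), ([0.422, -0.312, 0.004], 0.29)]
spice_jar [([0.643, 0.183, 0.083], 0.74), ([0.642, -0.45, 0.099], 0.65), ([0.646, 0.068, 0.026], 0.34)]
wood_spoon [([0.755, -0.086, 0.015], 0.73), ([0.645, 0.18, 0.087], 0.65)]
{'time': 1.0, 'joint_positions': [-1.383, 0.333, 0.04, 1.465, -0.013, 1.343, -0.059], 'dq': [0.001, -0.002, -0.0, -0.0, -0.0, -0.001, 0.001], 'effort': [-0.0, -65.613, 1.333, -40.406, -0.06, 0.035, 0.0], 'ee_pos': [0.184, 0.623, 0.242], 'tcp_rot': [[-0.959, 0.283, -0.0], [0.283, 0.959, -0.0], [0.0, -0.0, -1.0]], 'ft_force': [-0.013, 0.893, 0.351], 'wrist_torque': [-0.004, -0.058, -0.024], 'gripper_force': 0.0, 'finger_gap': 0.087}
```

View pics/top0.png

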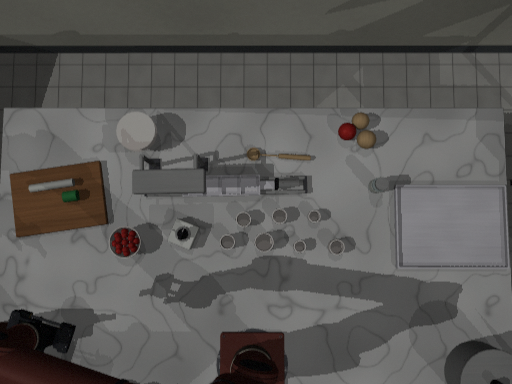

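View pics/scene0.png

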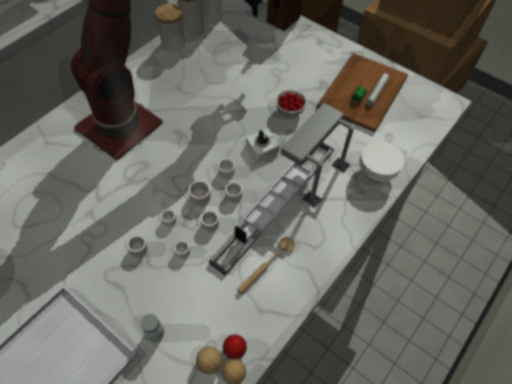

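The top view shows the heater bar at cols 133-205, the tray sticking out part way with its handle near (270,184), rails ending at 305, the knob at (183,233) and seven ramekins at rows 212-247. I'll enlarge it to check sizes and the handle.

Run:
```python
from h import *
im=cv2.imread("pics/top0.png")[145:260,135:350]
cv2.imwrite("pics/top0c.png",cv2.convertScaleAbs(cv2.resize(im,None,fx=3.7,fy=3.7,interpolation=cv2.INTER_CUBIC),alpha=1.5))
im=cv2.imread("pics/scene0.png")[90:280,120:360]
cv2.imwrite("pics/scene0c.png",cv2.convertScaleAbs(cv2.resize(im,None,fx=3.1,fy=3.1,interpolation=cv2.INTER_CUBIC),alpha=1.5))
```

```text
(no output)
```

View pics/top0c.png

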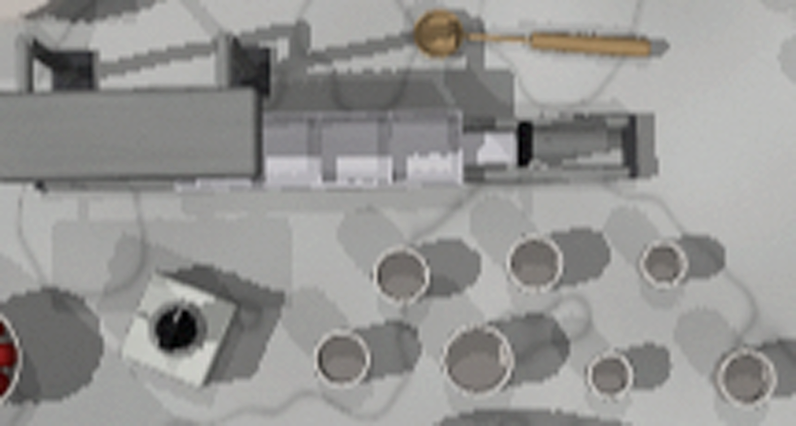

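View pics/scene0c.png

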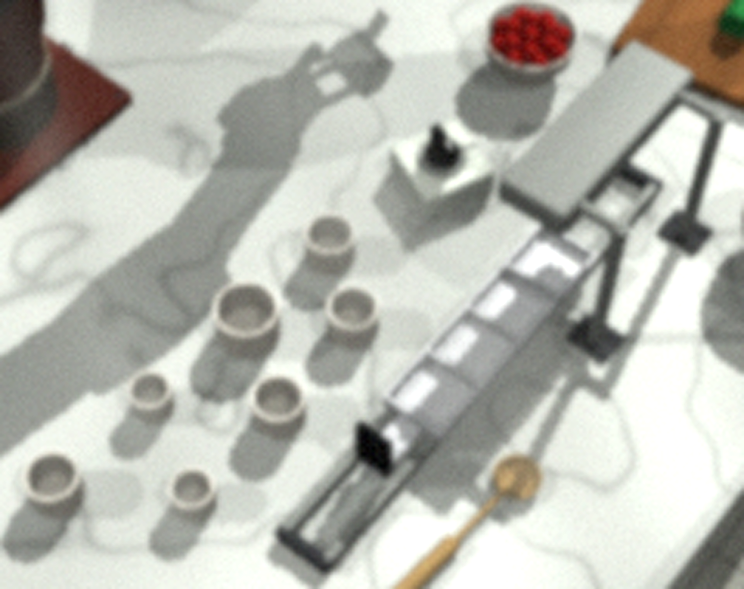

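The crops show four 56 mm ramekins at crop px (402,275), (536,263), (343,358) and (748,376). The smalls are at (664,264) and (610,375), and the large is at (478,359). The handle top is at (525,144), so the tray is partly out, and the rail end is at (632,145).

Run:
```python
from h import *
g=lambda u,v,z:np.round(pix2w("top",135+u/3.7-.35,145+v/3.7-.35,z),4)
for n,u,v in(("A",402,275),("B",536,263),("C",343,358),("D",748,376),("s",664,264),("s",610,375),("L",478,359)):
    print(n,g(u,v,.044))
print("handle",g(525,144,.086),"railend",g(634,145,.03),"heaterend",g(262,133,.207),"far",np.round(pix2w("top",133,182,.207),4))
print("knob",g(180,326,.08))
h=lambda u,v,z:np.round(pix2w("scene",120+u/3.1-.35,90+v/3.1-.35,z),4)
print("scene: handle",h(376,437,.086),"A",h(351,306,.044),"B",h(278,397,.044),"C",h(329,232,.044),"D",h(52,475,.044),"knob",h(440,140,.085))
t=g(525,144,.086);print(rel([t[0],t[1],.2]))
```

```text
A [0.5235 0.0305 0.044 ]
B [ 0.5354 -0.1006  0.044 ]
C [0.4426 0.0878 0.044 ]
D [ 0.4257 -0.3061  0.044 ]
s [ 0.5345 -0.2257  0.044 ]
s [ 0.4265 -0.1721  0.044 ]
L [ 0.4418 -0.0437  0.044 ]
handle [ 0.6478 -0.0881  0.086 ] railend [ 0.6531 -0.199   0.03  ] heaterend [0.644  0.1512 0.207 ] far [0.6393 0.3895 0.207 ]
knob [0.4735 0.2416 0.08  ]
scene: handle [ 0.6565 -0.0911  0.086 ] A [0.5222 0.0295 0.044 ] B [ 0.5367 -0.1012  0.044 ] C [0.4417 0.0877 0.044 ] D [ 0.4259 -0.3062  0.044 ] knob [0.4744 0.2378 0.085 ]
[-1.6157 -1.3779  0.1039]
```

```bash
python3 -m handwheel '[[-0.81,-0.69,0,0,0,0.803,-1],[-0.81,-0.69,0,0,0,0.803,-1],[-0.81,-0.69,0,0,0,0.803,-1],[-0.81,-0.69,0,0,0,0.803,-1],[-0.81,-0.69,0,0,0,0.803,-1],[-0.81,-0.69,0,0,0,0.803,-1],[-0.81,-0.69,0,0,0,0.803,-1],[-0.81,-0.69,0,0,0,0.803,-1]]'
python3 -c "
from h import *
s=read_state();print(s['tcp_rot'],s['joint_positions']);print(rel([.651,-.089,.2]),rel([.651,-.089,.071]))"
```

```text
time: 2.0
ee_pos: [0.4189, 0.2632, 0.2421]
tcp_rot: [[-0.014, 1.0, 0.001], [1.0, 0.014, 0.0], [0.0, 0.001, -1.0]]
ft_force: [-0.8, 0.8, -0.5]
finger_gap: 0.0869
gripper_force: 0.0
[[-1.39378022e-02  9.99902360e-01  1.00403067e-03]
 [ 9.99902830e-01  1.39375341e-02  2.73606833e-04]
 [ 2.59586407e-04  1.00774658e-03 -9.99999459e-01]] [-1.04951730e+00  1.22366132e-03  4.02254112e-01  1.85012304e+00
 -9.56478399e-05  1.28937768e+00 -6.33299046e-01]
[-0.8885  0.5677  0.1055] [-0.8886  0.5674  0.428 ]
```

```bash
python3 -m handwheel '[[-0.889,0.568,0,0,0,0,-1],[-0.889,0.568,0,0,0,0,-1],[-0.889,0.568,0,0,0,0,-1],[-0.889,0.568,0,0,0,0,-1],[-0.889,0.568,0,0,0,0,-1],[-0.889,0.568,0,0,0,0,-1],[-0.889,0.568,0,0,0,0,-1],[-0.889,0.568,0,0,0,0,-1]]' >/dev/null
python3 -m handwheel '[[0,0,0.15,0,0,0,-1],[0,0,0.3,0,0,0,-1],[0,0,0.428,0,0,0,-1],[0,0,0.428,0,0,0,-1],[0,0,0.428,0,0,0,-1]]'
python3 -m handwheel '[[0,0,0,0,0,0,0.5],[0,0,0,0,0,0,0.5],[0,0,0,0,0,0,0.5],[0,0,0,0,0,0,0.5],[0,0,0,0,0,0,0.5],[0,0,0,0,0,0,0.5]]' 25
```

```text
time: 3.62
ee_pos: [0.6529, -0.0826, 0.0726]
tcp_rot: [[-0.024, 1.0, 0.002], [1.0, 0.024, 0.0], [0.0, 0.002, -1.0]]
ft_force: [-0.0, -0.4, -0.6]
finger_gap: 0.0872
gripper_force: 0.0
time: 4.38
ee_pos: [0.6519, -0.0834, 0.0703]
tcp_rot: [[-0.023, 1.0, 0.0], [1.0, 0.023, -0.0], [-0.0, 0.0, -1.0]]
ft_force: [2.3, -0.4, -0.4]
finger_gap: 0.0392
gripper_force: 25.0
```

```bash
python3 -m handwheel '[[-0.08,0,0,0,0,0,0.5],[-0.16,0,0,0,0,0,0.5],[-0.23,0,0,0,0,0,0.5],[-0.28,0,0,0,0,0,0.5],[-0.29,0,0,0,0,0,0.5],[-0.29,0,0,0,0,0,0.5]]'
python3 -m handwheel '[[-0.01,0,0,0,0,0,0.5],[-0.02,0,0,0,0,0,0.5],[-0.03,0,0,0,0,0,0.5],[-0.03,0,0,0,0,0,0.5]]'
python3 -m handwheel '[[-0.015,0,0,0,0,0,0.5],[-0.03,0,0,0,0,0,0.5],[-0.03,0,0,0,0,0,0.5]]'
```

```text
time: 5.12
ee_pos: [0.6544, -0.1997, 0.0703]
tcp_rot: [[-0.022, 1.0, -0.0], [1.0, 0.022, -0.001], [-0.001, -0.0, -1.0]]
ft_force: [1.4, -2.5, -0.7]
finger_gap: 0.0395
gripper_force: 25.0
time: 5.62
ee_pos: [0.6546, -0.2119, 0.0703]
tcp_rot: [[-0.022, 1.0, 0.0], [1.0, 0.022, -0.001], [-0.001, 0.0, -1.0]]
ft_force: [1.4, -0.2, -1.3]
finger_gap: 0.04
gripper_force: 25.0
time: 6.0
ee_pos: [0.6549, -0.2246, 0.0703]
tcp_rot: [[-0.022, 1.0, 0.0], [1.0, 0.022, -0.001], [-0.001, 0.0, -1.0]]
ft_force: [2.2, -2.0, -2.0]
finger_gap: 0.0398
gripper_force: 25.0
```

```bash
python3 -m handwheel '[[-0.01,0,0,0,0,0,0.5],[-0.02,0,0,0,0,0,0.5],[-0.02,0,0,0,0,0,0.5]]'|grep -A1 -E "ee_pos|ft_f"
python3 -m handwheel '[[-0.01,0,0,0,0,0,0.5],[-0.02,0,0,0,0,0,0.5],[-0.02,0,0,0,0,0,0.5]]'|grep -E "ee_pos|ft_f"
python3 - <<'E'
from h import *
im=viewer.read_camera("top")[145:260,135:350]
cv2.imwrite("pics/t1.png",cv2.convertScaleAbs(cv2.resize(im,None,fx=3.7,fy=3.7,interpolation=cv2.INTER_CUBIC),alpha=1.5))
E
```

```text
ee_pos: [0.655, -0.232, 0.0703]
tcp_rot: [[-0.022, 1.0, 0.0], [1.0, 0.022, -0.001], [-0.001, 0.0, -1.0]]
ft_force: [1.2, -1.8, -1.9]
finger_gap: 0.0398
ee_pos: [0.6552, -0.2389, 0.0703]
ft_force: [-0.3, 3.2, 1.1]
```

View pics/t1.png

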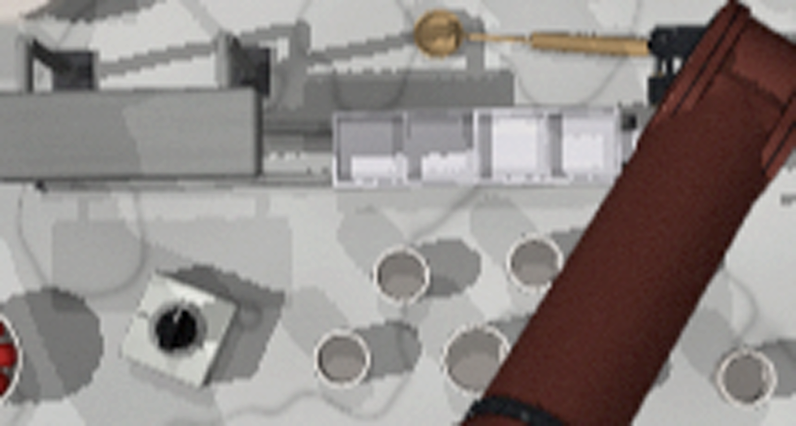

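```bash
for i in 1 2; do :; done
python3 -m handwheel '[[-0.01,0,0,0,0,0,0.5],[-0.02,0,0,0,0,0,0.5],[-0.02,0,0,0,0,0,0.5],[-0.02,0,0,0,0,0,0.5]]'|grep -E "ee_pos|ft_f"
python3 -m handwheel '[[-0.01,0,0,0,0,0,0.5],[-0.02,0,0,0,0,0,0.5],[-0.02,0,0,0,0,0,0.5],[-0.02,0,0,0,0,0,0.5]]'|grep -E "ee_pos|ft_f"
python3 - <<'E'
from h import *
im=viewer.read_camera("top")[145:260,135:350]
im=cv2.resize(im,None,fx=3.7,fy=3.7,interpolation=cv2.INTER_CUBIC);cv2.imwrite("pics/t2.png",im)
r=im[150:180,250:640].mean(axis=(0,2));d=np.diff(r);print([(250+i,round(d[i],1)) for i in np.argsort(-abs(d))[:14]])
g=lambda u,v,z:np.round(pix2w("top",135+u/3.7-.35,145+v/3.7-.35,z),4)
print(g(334,148,.038),g(617,146,.038))
E
```

```text
ee_pos: [0.6553, -0.2397, 0.0701]
ft_force: [-9.7, 23.2, 13.9]
ee_pos: [0.6556, -0.2552, 0.0703]
ft_force: [-1.6, 3.8, 1.1]
[(np.int64(336), np.float64(-19.6)), (np.int64(335), np.float64(-17.6)), (np.int64(621), np.float64(-15.9)), (np.int64(620), np.float64(-15.0)), (np.int64(337), np.float64(-13.7)), (np.int64(622), np.float64(-13.4)), (np.int64(491), np.float64(12.7)), (np.int64(331), np.float64(11.6)), (np.int64(492), np.float64(11.5)), (np.int64(490), np.float64(11.2)), (np.int64(332), np.float64(11.2)), (np.int64(262), np.float64(10.5)), (np.int64(619), np.float64(-10.4)), (np.int64(263), np.float64(10.2))]
[0.6491 0.0982 0.038 ] [ 0.6512 -0.1813  0.038 ]
```

```bash
python3 -m handwheel '[[0,0,0,0,0,0,-1],[0,0,0,0,0,0,-1],[0,0,0,0,0,0,-1],[0,0,-0.15,0,0,0,-1],[0,0,-0.3,0,0,0,-1],[0,0,-0.3,0,0,0,-1]]'|grep -E "ee_pos|ft_f|gap"
python3 -m handwheel '[[-0.1,-0.12,0,0,0,0,-1],[-0.13,-0.25,0,0,0,0,-1],[-0.13,-0.4,0,0,0,0,-1],[-0.13,-0.55,0,0,0,0,-1],[-0.13,-0.57,0,0,0,0,-1],[-0.13,-0.57,0,0,0,0,-1]]'|grep -E "ee_pos|ft_f"
cat >> h.py <<'E'
def crop(n,f,z=3.7):
    b=(145,260,135,350) if n=="top" else (90,280,120,360)
    k=3.7 if n=="top" else 3.1
    im=viewer.read_camera(n)[b[0]:b[1],b[2]:b[3]]
    cv2.imwrite("pics/"+f,cv2.convertScaleAbs(cv2.resize(im,None,fx=k,fy=k,interpolation=cv2.INTER_CUBIC),alpha=1.5))
def T(u,v,z): return np.round(pix2w("top",135+u/3.7-.35,145+v/3.7-.35,z),4)
def S(u,v,z): return np.round(pix2w("scene",120+u/3.1-.35,90+v/3.1-.35,z),4)
def spots(n,l="ramekin_a"): return [(np.round(w(n,d["at"]),3).tolist(),round(d["p"],2)) for d in spot_in(n,l)]
E
python3 - <<'E'
from h import *
crop("top","t3.png");crop("scene","s3.png")
print(spots("scene"),spots("top"));print(rel([.4257,-.306,.12]),rel([.4257,-.306,.038]),read_state()["joint_positions"])
E
```

```text
ee_pos: [0.6578, -0.2574, 0.1965]
ft_force: [0.1, -0.6, -0.7]
finger_gap: 0.0855
ee_pos: [0.429, -0.3123, 0.1905]
ft_force: [0.1, 0.3, -0.0]
[([0.537, -0.1, 0.023], 0.85), ([0.423, -0.305, 0.022], 0.71), ([0.442, 0.09, 0.021], 0.63), ([0.528, 0.033, 0.021], 0.62), ([0.45, 0.444, 0.056], 0.45)] [([0.522, 0.033, 0.002], 0.67), ([0.442, 0.095, 0.004], 0.64), ([0.425, -0.306, 0.006], 0.46)]
[ 0.0161 -0.0104  0.1755] [ 0.0163 -0.0103  0.3805] [-0.20048927  0.14958642  0.82287836  1.85430717 -0.1168544   1.18736214
  0.68463393]
```

View pics/s3.png

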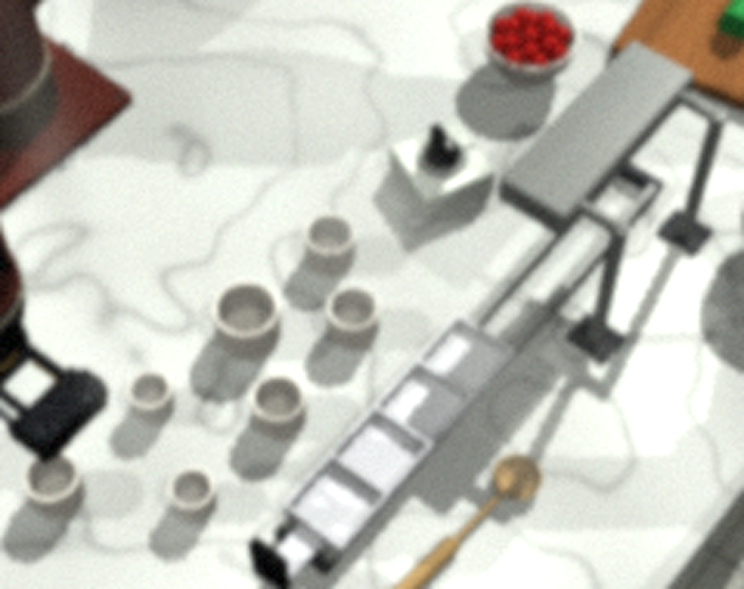

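The scene picture shows the tray fully out, with corners near (460,322) and (512,350), and all ramekins unmoved. The gripper stands over D at (52,475). Grasping D.

```bash
python3 -m handwheel '[[0.016,-0.01,0.05,0,0,0,-1],[0.016,-0.01,0.15,0,0,0,-1],[0.016,-0.01,0.27,0,0,0,-1],[0.016,-0.01,0.38,0,0,0,-1],[0.016,-0.01,0.38,0,0,0,-1]]'|grep -E "ee_pos|ft_f|gap"
python3 -m handwheel '[[0,0,0,0,0,0,0.5],[0,0,0,0,0,0,0.5],[0,0,0,0,0,0,0.5],[0,0,0,0,0,0,0.5],[0,0,0,0,0,0,0.5]]' 20|grep -E "ee_pos|ft_f|gap"
python3 -m handwheel '[[0,0,-0.1,0,0,0,0.5],[0,0,-0.2,0,0,0,0.5],[0,0,-0.25,0,0,0,0.5],[0,0,-0.25,0,0,0,0.5],[0,0,-0.25,0,0,0,0.5]]'|grep -E "ee_pos|ft_f|gap"
python3 - <<'E'
from h import *
print(S(460,322,.038),S(512,350,.038),S(288,508,.038),S(331,545,.038))
print(rel([.653,-.1475,.14]))
E
```

```text
ee_pos: [0.423, -0.3052, 0.0356]
ft_force: [-0.0, -0.6, -0.5]
finger_gap: 0.0871
ee_pos: [0.4252, -0.3062, 0.0391]
ft_force: [-2.0, 0.9, 7.2]
finger_gap: 0.055
ee_pos: [0.4243, -0.3056, 0.1374]
ft_force: [0.2, 0.3, -1.6]
finger_gap: 0.0552
[0.6203 0.0898 0.038 ] [0.6829 0.0968 0.038 ] [ 0.624 -0.185  0.038] [ 0.6812 -0.188   0.038 ]
[ 0.3822  0.5806 -0.0068]
```

View pics/t3.png

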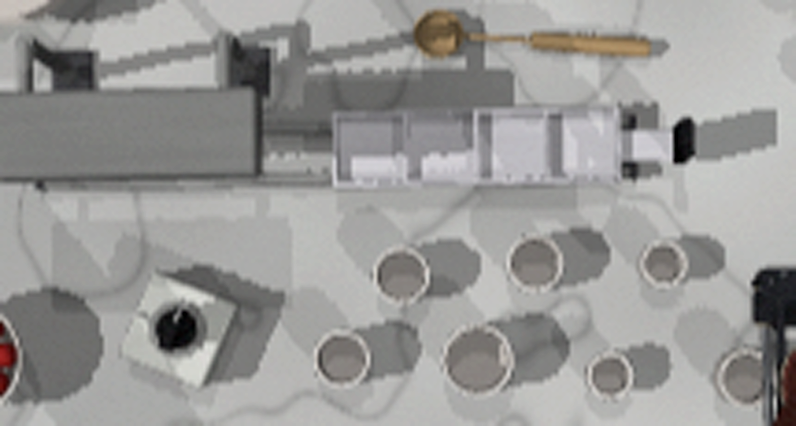

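The top picture shows tray walls at cols 333, 405, 476, 548 and 620, with the handle at (684,141). D is held, with the gap at 55 mm.

Run:
```python
from h import *
im=cv2.imread("pics/t3.png").astype(float).mean(2)
for a,b in((118,126),(130,140),(165,175)):
    r=im[a:b,325:700].mean(0);print([325+i for i in range(2,370) if r[i]>r[i-1] and r[i]>=r[i+1] and r[i]-min(r[max(i-8,0):i+9])>12])
print([T(u,147,.038)[1] for u in(333,405,476,548,620)],T(684,141,.086),T(477,110,.038),T(477,185,.038))
```

```text
[334, 342, 389, 405, 460, 475, 495, 541, 565, 599, 608, 610, 639, 661, 669]
[335, 343, 388, 405, 414, 417, 456, 459, 475, 495, 540, 568, 601, 610, 618, 636, 639, 643, 670, 686]
[334, 343, 354, 393, 404, 425, 474, 495, 499, 537, 539, 569, 610, 618, 626, 643, 665, 688, 690]
[np.float64(0.0992), np.float64(0.0281), np.float64(-0.0421), np.float64(-0.1132), np.float64(-0.1843)] [ 0.6507 -0.2405  0.086 ] [ 0.687  -0.0431  0.038 ] [ 0.6125 -0.043   0.038 ]
```

```bash
python3 -m handwheel '[[0.1,0.14,0,0,0,0,0.5],[0.19,0.28,0,0,0,0,0.5],[0.27,0.42,0,0,0,0,0.5],[0.35,0.53,0,0,0,0,0.5],[0.382,0.58,0,0,0,0,0.5],[0.382,0.58,0,0,0,0,0.5],[0.382,0.58,0,0,0,0,0.5]]'|grep -E "ee_pos|ft_f|gap"
python3 - <<'E'
from h import *
crop("scene","s4.png")
print(rel([.653,-.1475,.067]))
E
```

```text
ee_pos: [0.6518, -0.1493, 0.137]
ft_force: [-0.7, 0.1, -0.5]
finger_gap: 0.0551
[0.0053 0.0034 0.1763]
```

View pics/s4.png

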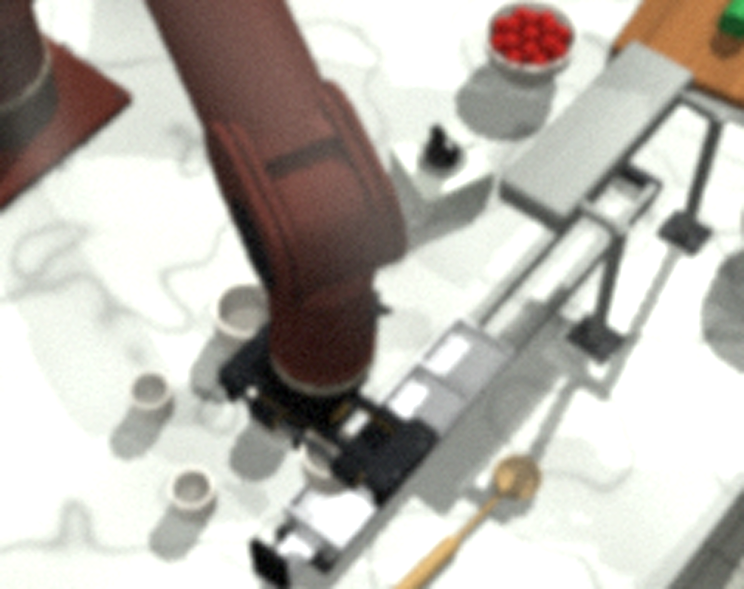

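The ramekin hangs in the grip at about (317,462), over bay 0. Lowering it.

```bash
python3 -m handwheel '[[0.004,0.003,0.05,0,0,0,0.5],[0.004,0.003,0.1,0,0,0,0.5],[0.004,0.003,0.15,0,0,0,0.5],[0.004,0.003,0.175,0,0,0,0.5],[0.004,0.003,0.18,0,0,0,0.5],[0.004,0.003,0.18,0,0,0,0.5]]'|grep -E "ee_pos|ft_f|gap"
```

```text
ee_pos: [0.6546, -0.1467, 0.0667]
ft_force: [-0.1, -0.4, -1.9]
finger_gap: 0.0549
```

```bash
python3 -m handwheel '[[0,0,0.004,0,0,0,0.5],[0,0,0.004,0,0,0,-1],[0,0,0.004,0,0,0,-1],[0,0,0.004,0,0,0,-1],[0,0,-0.08,0,0,0,-1],[0,0,-0.2,0,0,0,-1],[0,0,-0.3,0,0,0,-1],[0,0,-0.3,0,0,0,-1]]'|grep -E "ee_pos|ft_f|gap"
python3 -m handwheel '[[0.06,-0.14,0,0,0,0,-1],[0.121,-0.28,0,0,0,0,-1],[0.121,-0.294,0,0,0,0,-1],[0.121,-0.294,0,0,0,0,-1],[0.121,-0.294,0,0,0,0,-1]]'|grep -E "ee_pos|ft_f|gap"
python3 - <<'E'
from h import *
crop("scene","s5.png")
print(spots("scene"));crop("top","t5.png");print(spots("top"));print(rel([.536,-.101,.038]))
E
```

```text
ee_pos: [0.656, -0.1473, 0.1902]
ft_force: [0.2, 0.4, -0.6]
finger_gap: 0.0872
ee_pos: [0.5369, -0.1012, 0.1865]
ft_force: [0.2, 0.5, 0.3]
finger_gap: 0.087
[([0.655, -0.147, 0.045], 0.85), ([0.442, 0.086, 0.021], 0.62), ([0.537, -0.102, 0.017], 0.52), ([0.547, 0.022, 0.02], 0.47)]
[([0.522, 0.033, 0.003], 0.74), ([0.44, 0.093, 0.007], 0.73), ([0.663, -0.157, 0.035], 0.56)]
[ 0.0012 -0.0005  0.3705]
```

View pics/s5.png

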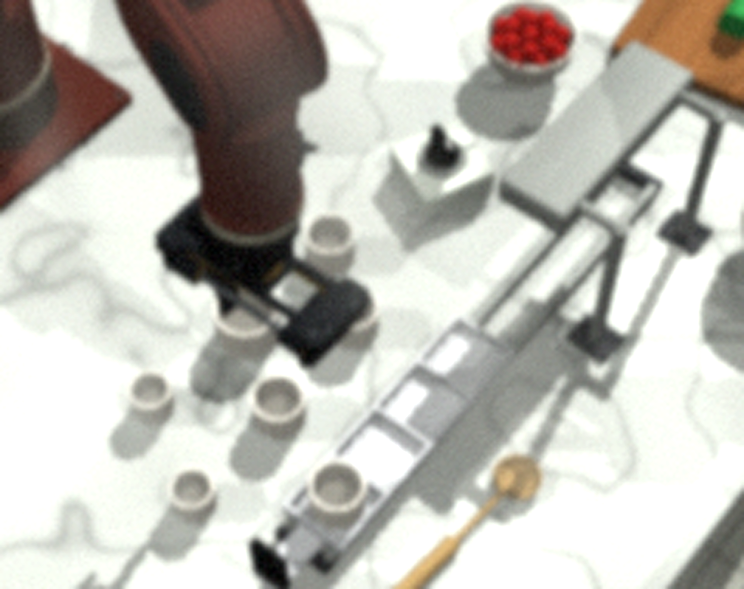

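D stands in bay 0 at (337,487) and B is unmoved at (278,397). Grasping B next, for bay 1.

```bash
python3 -m handwheel '[[0.001,0,0.12,0,0,0,-1],[0.001,0,0.25,0,0,0,-1],[0.001,0,0.37,0,0,0,-1],[0.001,0,0.37,0,0,0,-1],[0.001,0,0.37,0,0,0,-1]]'|grep -E "ee_pos|ft_f|gap"
python3 -m handwheel '[[0,0,0,0,0,0,0.5],[0,0,0,0,0,0,0.5],[0,0,0,0,0,0,0.5],[0,0,0,0,0,0,0.5],[0,0,0,0,0,0,0.5]]' 25|grep -E "ee_pos|ft_f|gap"
python3 -m handwheel '[[0,0,-0.1,0,0,0,0.5],[0,0,-0.2,0,0,0,0.5],[0,0,-0.25,0,0,0,0.5],[0,0,-0.25,0,0,0,0.5]]'|grep -E "ee_pos|ft_f|gap"
python3 -m handwheel '[[0.025,0.14,0,0,0,0,0.5],[0.052,0.27,0,0,0,0,0.5],[0.052,0.29,0,0,0,0,0.5],[0.052,0.29,0,0,0,0,0.5],[0.052,0.29,0,0,0,0,0.5]]'|grep -E "ee_pos|ft_f|gap"
python3 -c "
from h import *
print(rel([.6525,-.0775,.067]))"
```

```text
ee_pos: [0.5368, -0.101, 0.0399]
ft_force: [-1.1, -0.2, 0.4]
finger_gap: 0.0869
ee_pos: [0.5359, -0.1003, 0.0387]
ft_force: [-2.0, 0.1, 5.4]
finger_gap: 0.0556
ee_pos: [0.5365, -0.1004, 0.1395]
ft_force: [1.0, 0.2, -0.4]
finger_gap: 0.0555
ee_pos: [0.6499, -0.0778, 0.1379]
ft_force: [-0.7, -0.9, -1.0]
finger_gap: 0.0556
[0.0007 0.0067 0.1772]
```

```bash
python3 -m handwheel '[[0.001,0.006,0.05,0,0,0,0.5],[0.001,0.006,0.1,0,0,0,0.5],[0.001,0.006,0.15,0,0,0,0.5],[0.001,0.006,0.175,0,0,0,0.5],[0.001,0.006,0.182,0,0,0,0.5],[0.001,0.006,0.182,0,0,0,0.5]]'|grep -E "ee_pos|ft_f|gap"
python3 -m handwheel '[[0,0,0,0,0,0,-1],[0,0,0,0,0,0,-1],[0,0,0,0,0,0,-1],[0,0,0,0,0,0,-1],[0,0,-0.08,0,0,0,-1],[0,0,-0.2,0,0,0,-1],[0,0,-0.3,0,0,0,-1],[0,0,-0.3,0,0,0,-1]]'|grep -E "ee_pos|ft_f|gap"
python3 -m handwheel '[[0.14,-0.14,0,0,0,0,-1],[0.277,-0.28,0,0,0,0,-1],[0.277,-0.315,0,0,0,0,-1],[0.277,-0.315,0,0,0,0,-1],[0.277,-0.315,0,0,0,0,-1]]'|grep -E "ee_pos|ft_f|gap"
python3 - <<'E'
from h import *
crop("scene","s6.png")
print(spots("scene"));crop("top","t6.png");print(spots("top"));print(rel([.5235,.0305,.038]))
E
```

```text
ee_pos: [0.6539, -0.0767, 0.0659]
ft_force: [0.6, 2.5, -0.6]
finger_gap: 0.0555
ee_pos: [0.6554, -0.0771, 0.1893]
ft_force: [0.5, -0.0, -0.4]
finger_gap: 0.0868
ee_pos: [0.5253, 0.0314, 0.1855]
ft_force: [0.1, -0.5, 0.2]
finger_gap: 0.0869
[([0.441, 0.086, 0.023], 0.77), ([0.658, -0.143, 0.045], 0.66), ([0.528, 0.031, 0.024], 0.51)]
[([0.658, -0.151, 0.029], 0.66), ([0.652, -0.075, 0.031], 0.65), ([0.652, -0.041, 0.025], 0.4)]
[ 0.0005 -0.0054  0.3684]
```

View pics/s6.png

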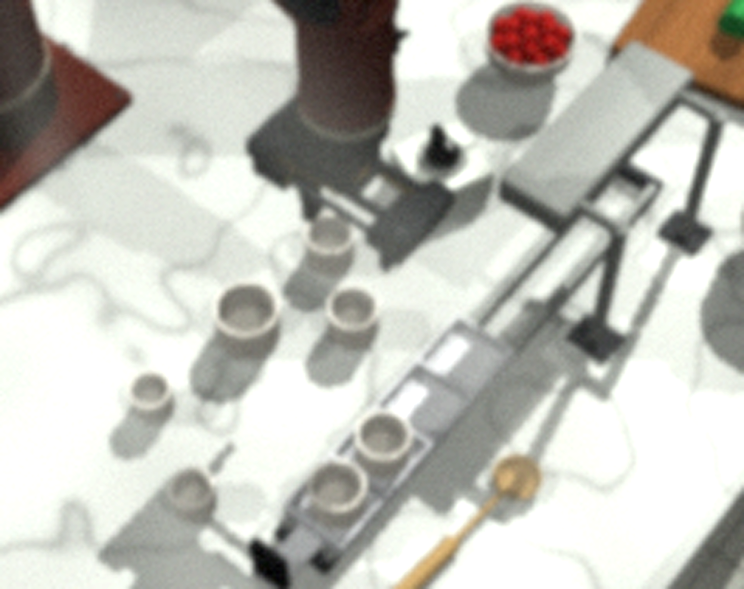

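D and B stand in bays 0 and 1, at (337,487) and (384,437). A is unmoved at (351,306), and C is at (329,235). A goes to bay 2.

```bash
python3 -m handwheel '[[0.001,-0.004,0.12,0,0,0,-1],[0.001,-0.004,0.25,0,0,0,-1],[0.001,-0.004,0.368,0,0,0,-1],[0.001,-0.004,0.368,0,0,0,-1],[0.001,-0.004,0.368,0,0,0,-1]]'|grep -E "ee_pos|ft_f|gap"
python3 -m handwheel '[[0,0,0,0,0,0,0.5],[0,0,0,0,0,0,0.5],[0,0,0,0,0,0,0.5],[0,0,0,0,0,0,0.5],[0,0,0,0,0,0,0.5]]' 25|grep -E "ee_pos|ft_f|gap"
python3 -m handwheel '[[0,0,-0.1,0,0,0,0.5],[0,0,-0.2,0,0,0,0.5],[0,0,-0.25,0,0,0,0.5],[0,0,-0.25,0,0,0,0.5]]'|grep -E "ee_pos|ft_f|gap"
python3 -m handwheel '[[-0.05,0.14,0,0,0,0,0.5],[-0.102,0.27,0,0,0,0,0.5],[-0.102,0.315,0,0,0,0,0.5],[-0.102,0.315,0,0,0,0,0.5],[-0.102,0.315,0,0,0,0,0.5]]'|grep -E "ee_pos|ft_f|gap"
python3 -c "
from h import *
print(rel([.6505,-.0075,.067]))"
```

```text
ee_pos: [0.5247, 0.0312, 0.0398]
ft_force: [1.0, -0.1, -0.2]
finger_gap: 0.0874
ee_pos: [0.5237, 0.032, 0.0387]
ft_force: [-1.3, 0.4, 5.4]
finger_gap: 0.0556
ee_pos: [0.5243, 0.032, 0.1393]
ft_force: [-0.2, 0.6, -1.6]
finger_gap: 0.0552
ee_pos: [0.6491, -0.0061, 0.1372]
ft_force: [-0.6, 0.1, -0.4]
finger_gap: 0.0556
[-0.0035  0.0037  0.1754]
```

```bash
python3 -m handwheel '[[-0.004,0.002,0.05,0,0,0,0.5],[-0.004,0.002,0.1,0,0,0,0.5],[-0.004,0.002,0.15,0,0,0,0.5],[-0.004,0.002,0.175,0,0,0,0.5],[-0.004,0.002,0.18,0,0,0,0.5],[-0.004,0.002,0.18,0,0,0,0.5]]'|grep -E "ee_pos|ft_f|gap"
python3 -m handwheel '[[0,0,0,0,0,0,-1],[0,0,0,0,0,0,-1],[0,0,0,0,0,0,-1],[0,0,0,0,0,0,-1],[0,0,-0.08,0,0,0,-1],[0,0,-0.2,0,0,0,-1],[0,0,-0.3,0,0,0,-1],[0,0,-0.3,0,0,0,-1]]'|grep -E "ee_pos|ft_f|gap"
python3 -m handwheel '[[0.07,-0.14,0,0,0,0,-1],[0.14,-0.28,0,0,0,0,-1],[0.21,-0.41,0,0,0,0,-1],[0.25,-0.517,0,0,0,0,-1],[0.25,-0.517,0,0,0,0,-1],[0.25,-0.517,0,0,0,0,-1]]'|grep -E "ee_pos|ft_f|gap"
python3 - <<'E'
from h import *
crop("scene","s7.png")
print(spots("scene"));crop("top","t7.png");print(spots("top"));print(rel([.442,.0878,.038]))
E
```

```text
ee_pos: [0.6515, -0.0078, 0.0667]
ft_force: [-0.5, 0.9, -0.9]
finger_gap: 0.0557
ee_pos: [0.653, -0.0081, 0.19]
ft_force: [-0.5, 1.0, -1.4]
finger_gap: 0.0874
ee_pos: [0.4424, 0.0876, 0.1862]
ft_force: [0.2, -0.2, 0.2]
finger_gap: 0.0867
[([0.438, 0.085, 0.021], 0.73), ([0.655, -0.078, 0.047], 0.72), ([0.654, -0.148, 0.046], 0.69), ([0.654, -0.004, 0.045], 0.51)]
[([0.646, -0.043, 0.024], 0.72), ([0.651, -0.006, 0.026], 0.66), ([0.655, -0.148, 0.027], 0.6), ([0.654, -0.076, 0.028], 0.6)]
[ 0.0028 -0.0021  0.3703]
```

View pics/s7.png

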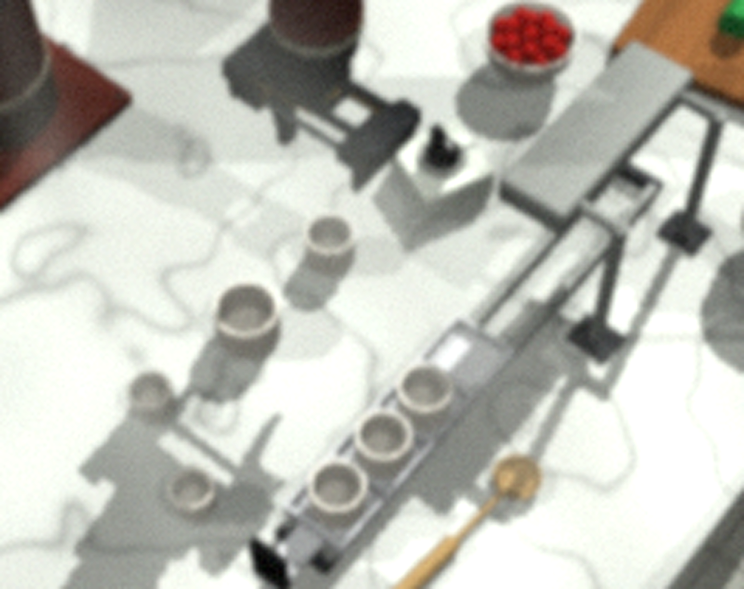

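Three ramekins stand in bays 0-2, at (337,487), (384,437) and (425,390). C is unmoved at (329,235) and goes to bay 3.

```bash
python3 -m handwheel '[[0.002,-0.001,0.12,0,0,0,-1],[0.002,-0.001,0.25,0,0,0,-1],[0.002,-0.001,0.37,0,0,0,-1],[0.002,-0.001,0.37,0,0,0,-1],[0.002,-0.001,0.37,0,0,0,-1]]'|grep -E "ee_pos|ft_f|gap"
python3 -m handwheel '[[0,0,0,0,0,0,0.5],[0,0,0,0,0,0,0.5],[0,0,0,0,0,0,0.5],[0,0,0,0,0,0,0.5],[0,0,0,0,0,0,0.5]]' 25|grep -E "ee_pos|ft_f|gap"
python3 -m handwheel '[[0,0,-0.1,0,0,0,0.5],[0,0,-0.2,0,0,0,0.5],[0,0,-0.25,0,0,0,0.5],[0,0,-0.25,0,0,0,0.5]]'|grep -E "ee_pos|ft_f|gap"
python3 -m handwheel '[[-0.02,0.14,0,0,0,0,0.5],[-0.04,0.27,0,0,0,0,0.5],[-0.06,0.41,0,0,0,0,0.5],[-0.075,0.516,0,0,0,0,0.5],[-0.075,0.516,0,0,0,0,0.5],[-0.075,0.516,0,0,0,0,0.5]]'|grep -E "ee_pos|ft_f|gap"
python3 -c "
from h import *
print(rel([.649,.0625,.067]))"
```

```text
ee_pos: [0.4429, 0.0881, 0.0396]
ft_force: [1.1, 0.5, -0.1]
finger_gap: 0.0875
ee_pos: [0.442, 0.0885, 0.0387]
ft_force: [-1.4, 0.5, 6.0]
finger_gap: 0.0557
ee_pos: [0.4425, 0.0888, 0.1393]
ft_force: [-0.7, 0.2, -1.0]
finger_gap: 0.0558
ee_pos: [0.6478, 0.0624, 0.1365]
ft_force: [-0.3, 0.6, -1.1]
finger_gap: 0.0556
[0.0003 0.0034 0.1738]
```

```bash
python3 -m handwheel '[[0,0.002,0.05,0,0,0,0.5],[0,0.002,0.1,0,0,0,0.5],[0,0.002,0.15,0,0,0,0.5],[0,0.002,0.174,0,0,0,0.5],[0,0.002,0.179,0,0,0,0.5],[0,0.002,0.179,0,0,0,0.5]]'|grep -E "ee_pos|ft_f|gap"
python3 -m handwheel '[[0,0,0,0,0,0,-1],[0,0,0,0,0,0,-1],[0,0,0,0,0,0,-1],[0,0,0,0,0,0,-1],[0,0,-0.08,0,0,0,-1],[0,0,-0.2,0,0,0,-1],[0,0,-0.3,0,0,0,-1],[0,0,-0.3,0,0,0,-1]]'|grep -E "ee_pos|ft_f|gap"
python3 -m handwheel '[[-0.15,0,0,0,0,0,-1],[-0.3,0,0,0,0,0,-1],[-0.45,0,0,0,0,0,-1],[-0.6,0,0,0,0,0,-1],[-0.72,0,0,0,0,0,-1],[-0.757,0,0,0,0,0,-1],[-0.757,0,0,0,0,0,-1],[-0.757,0,0,0,0,0,-1]]'|grep -E "ee_pos|ft_f|gap"
python3 - <<'E'
from h import *
crop("scene","s8.png")
print(spots("scene"));crop("top","t8.png");print(spots("top"));print(rel([.655,-.2405,.071]))
E
```

```text
ee_pos: [0.6499, 0.0629, 0.0671]
ft_force: [-0.2, -0.1, -0.7]
finger_gap: 0.0557
ee_pos: [0.6514, 0.0628, 0.1903]
ft_force: [-0.0, -0.6, 0.1]
finger_gap: 0.0868
ee_pos: [0.6571, -0.2372, 0.1862]
ft_force: [-0.6, -0.7, -0.3]
finger_gap: 0.0869
[([0.652, 0.064, 0.048], 0.83), ([0.658, -0.077, 0.05], 0.74), ([0.655, -0.008, 0.047], 0.64), ([0.662, -0.462, 0.092], 0.17)]
[([0.651, -0.002, 0.03], 0.66), ([0.649, 0.066, 0.032], 0.65), ([0.656, -0.15, 0.031], 0.6), ([0.651, -0.076, 0.029], 0.47)]
[-0.0064 -0.0052  0.2894]
```

View pics/s8.png

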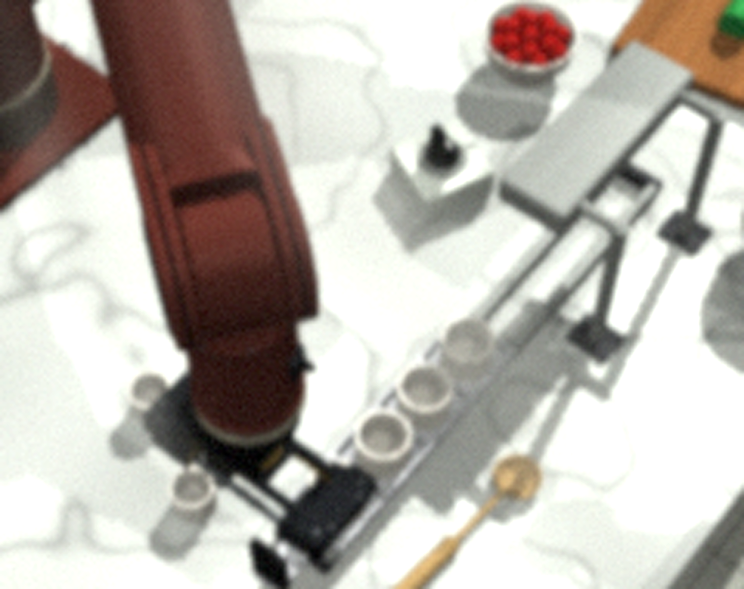

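All four bays are filled (the three visible at (384,437), (425,390), (468,345); D in bay 0 was confirmed by the top detector). Gripping the handle and pushing home.

```bash
python3 -m handwheel '[[-0.006,-0.004,0.1,0,0,0,-1],[-0.006,-0.004,0.2,0,0,0,-1],[-0.006,-0.004,0.29,0,0,0,-1],[-0.006,-0.004,0.29,0,0,0,-1],[-0.006,-0.004,0.29,0,0,0,-1]]'|grep -E "ee_pos|ft_f|gap"
python3 -m handwheel '[[0,0,0,0,0,0,0.5],[0,0,0,0,0,0,0.5],[0,0,0,0,0,0,0.5],[0,0,0,0,0,0,0.5],[0,0,0,0,0,0,0.5],[0,0,0,0,0,0,0.5]]' 30|grep -E "ee_pos|ft_f|gap"
python3 -m handwheel '[[0.03,0,0,0,0,0,0.5],[0.08,0,0,0,0,0,0.5],[0.14,0,0,0,0,0,0.5],[0.2,0,0,0,0,0,0.5],[0.26,0,0,0,0,0,0.5],[0.32,0,0,0,0,0,0.5],[0.37,0,0,0,0,0,0.5],[0.4,0,0,0,0,0,0.5]]'|grep -E "ee_pos|ft_f|gap"
python3 -m handwheel '[[0.03,0,0,0,0,0,0.5],[0.07,0,0,0,0,0,0.5],[0.12,0,0,0,0,0,0.5],[0.17,0,0,0,0,0,0.5],[0.21,0,0,0,0,0,0.5],[0.24,0,0,0,0,0,0.5],[0.26,0,0,0,0,0,0.5],[0.26,0,0,0,0,0,0.5]]'|grep -E "ee_pos|ft_f|gap"
```

```text
ee_pos: [0.6558, -0.2422, 0.0724]
ft_force: [0.1, -0.6, 0.8]
finger_gap: 0.0869
ee_pos: [0.6552, -0.242, 0.0707]
ft_force: [0.6, -0.3, -2.0]
finger_gap: 0.0395
ee_pos: [0.6519, -0.081, 0.0708]
ft_force: [6.5, -2.2, -6.9]
finger_gap: 0.0398
ee_pos: [0.6497, 0.023, 0.0707]
ft_force: [6.2, 2.4, -5.4]
finger_gap: 0.0398
```

```bash
python3 -m handwheel '[[0.01,0,0,0,0,0,0.5],[0.02,0,0,0,0,0,0.5],[0.03,0,0,0,0,0,0.5],[0.03,0,0,0,0,0,0.5]]'|grep -E "ee_pos|ft_f|gap"
python3 -m handwheel '[[0.006,0,0,0,0,0,0.5],[0.012,0,0,0,0,0,0.5],[0.018,0,0,0,0,0,0.5],[0.018,0,0,0,0,0,0.5]]'|grep -E "ee_pos|ft_f|gap"
```

```text
ee_pos: [0.6494, 0.034, 0.0707]
ft_force: [7.0, 0.1, -5.7]
finger_gap: 0.0395
ee_pos: [0.6493, 0.038, 0.0708]
ft_force: [8.8, -7.7, -6.8]
finger_gap: 0.0395
```

```bash
python3 -m handwheel '[[0.006,0,0,0,0,0,0.5],[0.012,0,0,0,0,0,0.5],[0.012,0,0,0,0,0,0.5]]'|grep -E "ee_pos|ft_f|gap"
python3 -m handwheel '[[-0.008,0,0,0,0,0,0.5],[-0.008,0,0,0,0,0,-1],[-0.008,0,0,0,0,0,-1],[-0.008,0,0,0,0,0,-1],[-0.008,0,-0.1,0,0,0,-1],[-0.008,0,-0.25,0,0,0,-1],[-0.008,0,-0.42,0,0,0,-1],[-0.008,0,-0.42,0,0,0,-1]]'|grep -E "ee_pos|ft_f|gap"
python3 -m handwheel '[[-0.15,-0.12,0,0,0,0,-1],[-0.3,-0.24,0,0,0,0,-1],[-0.4,-0.36,0,0,0,0,-1],[-0.4,-0.4,0,0,0,0,-1],[-0.4,-0.4,0,0,0,0,-1],[-0.4,-0.4,0,0,0,0,-1]]'|grep -E "ee_pos|ft_f|gap"
python3 - <<'E'
from h import *
im=viewer.read_camera("scene")[90:230,230:380];im=cv2.convertScaleAbs(cv2.resize(im,None,fx=2.6,fy=2.6,interpolation=cv2.INTER_CUBIC),alpha=1.4)
a=viewer.read_camera("scene")[125:155,245:285];a=cv2.convertScaleAbs(cv2.resize(a,(400,300),interpolation=cv2.INTER_CUBIC),alpha=1.6)
t=viewer.read_camera("top")
b=cv2.convertScaleAbs(cv2.resize(t[218:248,163:203],(400,300),interpolation=cv2.INTER_CUBIC),alpha=1.6)
o=np.zeros((600,800,3),np.uint8);o[:364,:390]=im;o[:300,400:]=a;o[300:,400:]=b
c=cv2.resize(t[160:215,125:255],(390,165));o[380:545,:390]=c
cv2.imwrite("pics/k.png",o);print(spots("scene"),spots("scene","timer_grip"),spots("top","timer_grip"))
E
```

```text
ee_pos: [0.6494, 0.0382, 0.0708]
ft_force: [9.5, -18.0, -10.1]
finger_gap: 0.0393
ee_pos: [0.6505, 0.0423, 0.2439]
ft_force: [-1.0, -0.6, 0.1]
finger_gap: 0.0865
ee_pos: [0.4924, -0.1199, 0.2386]
ft_force: [0.0, -0.4, 0.7]
finger_gap: 0.0866
[([0.652, 0.135, 0.05], 0.81), ([0.653, 0.207, 0.052], 0.72), ([0.662, 0.259, 0.05], 0.62), ([0.659, 0.333, 0.046], 0.52), ([0.661, 0.115, 0.03], 0.33)] [([0.424, -0.169, 0.022], 0.68), ([0.476, 0.244, 0.061], 0.42)] [([0.473, 0.246, 0.053], 0.55)]
```

View pics/k.png

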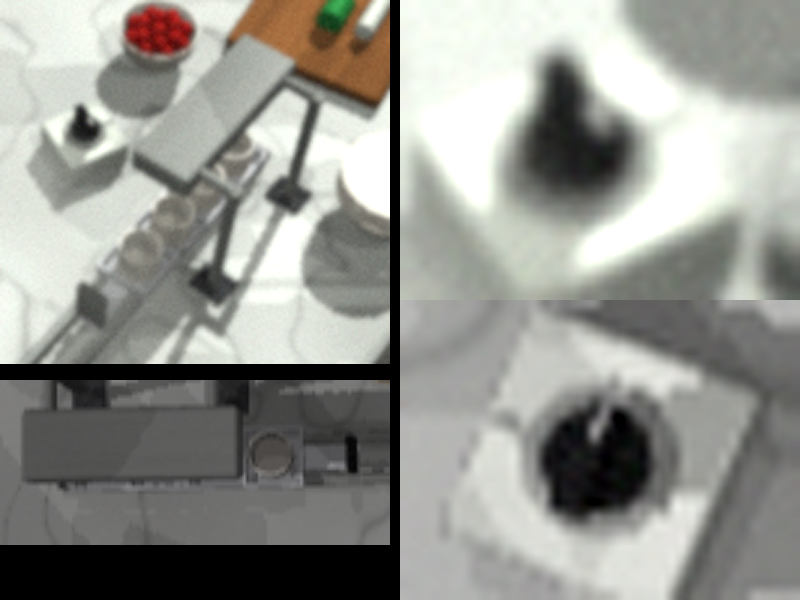

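The tray is home, with all four ramekins seen under the heater (left panel). The knob disc is at about (597,455) in the lower right panel, with its pointer going up-right about 18° and in line with the box. In the scene panel the bar end sticks up at (562,55).

Run:
```python
from h import *
im=viewer.read_camera("top")
P=lambda u,v:(163+(u-400)/10-.5,218+(v-300)/10-.5)
Q=lambda u,v:(245+(u-400)/10-.5,125+v/10-.5)
for z in(.045,.055,.065): print(z,pix2w("top",*P(597,455),z)[:2].round(4),pix2w("scene",*Q(575,158),z)[:2].round(4))
# box corners top
C=[pix2w("top",*P(u,v),.042)[:2] for u,v in((530,308),(765,392),(685,600),(452,532))]
print(np.round(C,4),np.mean(C,0).round(4))
for a,b in((0,1),(3,0),(1,2)): e=C[b]-C[a]; print(np.degrees(np.arctan2(e[1],e[0])).round(1),np.linalg.norm(e).round(4))
c=np.mean(C,0);d=np.array([np.cos(np.radians(-20)),np.sin(np.radians(-20))])
for z in(.06,.07,.08,.09,.1):
    for s in(-1,1): u,v=w2pix("scene",[*(c+s*.021*d),z]);print(z,s,round((u-245+.5)*10+400),round((v-125+.5)*10),end=" | ")
print(rel([*c,.2]))
```

```text
0.045 [0.4727 0.2511] [0.471  0.2466]
0.055 [0.4726 0.2495] [0.4759 0.24  ]
0.065 [0.4726 0.2479] [0.4807 0.2333]
[[0.5258 0.2766]
 [0.4955 0.191 ]
 [0.4206 0.219 ]
 [0.4449 0.3036]] [0.4717 0.2476]
-109.5 0.0909
-18.4 0.0853
159.5 0.08
0.06 -1 548 89 | 0.06 1 612 170 | 0.07 -1 549 70 | 0.07 1 613 152 | 0.08 -1 550 51 | 0.08 1 614 133 | 0.09 -1 550 32 | 0.09 1 615 114 | 0.1 -1 551 12 | 0.1 1 617 95 | [ 0.922  -0.0306  0.0954]
```

```bash
python3 -m handwheel '[[0.14,0,0,0,0,-0.1,-1],[0.28,-0.01,0,0,0,-0.2,-1],[0.42,-0.02,0,0,0,-0.3,-1],[0.56,-0.02,0,0,0,-0.4,-1],[0.7,-0.03,0,0,0,-0.5,-1],[0.84,-0.03,0,0,0,-0.6,-1],[0.925,-0.03,0,0,0,-0.7,-1],[0.925,-0.03,0,0,0,-0.763,-1]]'|grep -E "ee_pos|ft_f|gap"
python3 -m handwheel '[[0,0,0,0,0,0,-0.2],[0,0,0,0,0,0,-0.2],[0,0,0,0,0,0,-0.2],[0,0,0,0,0,0,-0.2]]'|grep -E "ee_pos|ft_f|gap"
python3 -c "
from h import *
s=read_state();R=s['tcp_rot'];print(np.degrees(np.arctan2(R[1][1],R[0][1])),s['joint_positions'].round(2) if hasattr(s['joint_positions'],'round') else s['joint_positions'])
print(rel([.4725,.247,.083]))"
```

```text
ee_pos: [0.4709, 0.2522, 0.238]
ft_force: [-0.2, -0.9, 1.1]
finger_gap: 0.087
ee_pos: [0.4719, 0.2484, 0.2388]
ft_force: [-0.3, 0.3, -0.0]
finger_gap: 0.0566
69.89788042688373 [-1.21  0.1   0.69  1.78 -0.06  1.29  0.72]
[-0.0027 -0.0028  0.3896]
```

```bash
python3 -m handwheel '[[-0.002,-0.002,0.12,0,0,0,-0.2],[-0.002,-0.002,0.25,0,0,0,-0.2],[-0.002,-0.002,0.34,0,0,0,-0.2],[-0.002,-0.002,0.37,0,0,0,-0.2],[-0.002,-0.002,0.388,0,0,0,-0.2],[-0.002,-0.002,0.388,0,0,0,-0.2]]'|grep -E "ee_pos|ft_f|gap"
python3 -m handwheel '[[0,0,0,0,0,0,0.9],[0,0,0,0,0,0,0.9],[0,0,0,0,0,0,0.9],[0,0,0,0,0,0,0.9],[0,0,0,0,0,0,0.9],[0,0,0,0,0,0,0.9]]' 20
```

```text
ee_pos: [0.4728, 0.248, 0.0844]
ft_force: [0.7, 0.0, -0.0]
finger_gap: 0.0522
time: 40.25
ee_pos: [0.4731, 0.2501, 0.0839]
tcp_rot: [[-0.94, 0.342, 0.003], [0.342, 0.94, 0.003], [-0.001, 0.004, -1.0]]
ft_force: [4.3, 8.2, -6.9]
finger_gap: 0.012
gripper_force: 20.0
```

```bash
python3 -m handwheel '[[0,0.006,0,0,0,0,0.9],[0,0.006,0,0,0,0.09,0.9],[0,0.006,0,0,0,0.18,0.9],[0,0.006,0,0,0,0.27,0.9],[0,0.006,0,0,0,0.36,0.9],[0,0.006,0,0,0,0.45,0.9],[0,0.006,0,0,0,0.54,0.9],[0,0.006,0,0,0,0.6,0.9]]' 30
python3 -m handwheel '[[0,0,0,0,0,0.06,0.9],[0,0,0,0,0,0.12,0.9],[0,0,0,0,0,0.16,0.9],[0,0,0,0,0,0.16,0.9]]'
```

```text
time: 41.25
ee_pos: [0.4719, 0.2491, 0.0838]
tcp_rot: [[-0.271, 0.963, -0.003], [0.963, 0.271, -0.001], [-0.0, -0.004, -1.0]]
ft_force: [-8.3, -3.9, 13.0]
finger_gap: 0.0115
gripper_force: 29.9
time: 41.75
ee_pos: [0.4713, 0.249, 0.0838]
tcp_rot: [[-0.026, 1.0, -0.005], [1.0, 0.026, -0.001], [-0.001, -0.005, -1.0]]
ft_force: [-9.7, -5.0, 16.8]
finger_gap: 0.0116
gripper_force: 29.9
```

Turned about 68°. Releasing, backing off and checking.

```bash
python3 -m handwheel '[[0,0,0,0,0,0,-0.2],[0,0,0,0,0,0,-0.2],[0,0,0,0,0,0,-0.2],[0,0,0,0,0,0,-0.2],[0,0,-0.12,0,0,0,-0.2],[0,0,-0.26,0,0,0,-0.2],[0,0,-0.4,0,0,0,-0.2],[0,0,-0.4,0,0,0,-0.2]]'|grep -E "ee_pos|ft_f|gap"
python3 -m handwheel '[[-0.15,0,0,0,0,0,-0.2],[-0.3,0,0,0,0,0,-0.2],[-0.45,0,0,0,0,0,-0.2],[-0.6,0,0,0,0,0,-0.2],[-0.75,0,0,0,0,0,-0.2],[-0.88,0,0,0,0,0,-0.2],[-0.88,0,0,0,0,0,-0.2],[-0.88,0,0,0,0,0,-0.2]]'|grep -E "ee_pos|ft_f|gap"
python3 - <<'E'
from h import *
s=viewer.read_camera("scene");t=viewer.read_camera("top")
im=cv2.convertScaleAbs(cv2.resize(s[90:230,230:380],None,fx=2.6,fy=2.6,interpolation=cv2.INTER_CUBIC),alpha=1.4)
a=cv2.convertScaleAbs(cv2.resize(s[125:155,245:285],(400,300),interpolation=cv2.INTER_CUBIC),alpha=1.6)
b=cv2.convertScaleAbs(cv2.resize(t[218:248,163:203],(400,300),interpolation=cv2.INTER_CUBIC),alpha=1.6)
o=np.zeros((600,800,3),np.uint8);o[:364,:390]=im;o[:300,400:]=a;o[300:,400:]=b
o[380:545,:390]=cv2.resize(t[160:215,125:255],(390,165))
cv2.imwrite("pics/k2.png",o)
for l in("ramekin_a","small_a","large_a","tomato_bowl","spice_jar","wood_spoon"): print(l,spots("scene",l))
E
```

```text
ee_pos: [0.4751, 0.2508, 0.2476]
ft_force: [0.4, -0.2, -1.0]
finger_gap: 0.0521
ee_pos: [0.4825, -0.1013, 0.2432]
ft_force: [0.3, 0.3, -0.9]
finger_gap: 0.0522
ramekin_a [([0.65, 0.135, 0.051], 0.65), ([0.664, 0.257, 0.048], 0.62), ([0.651, 0.207, 0.052], 0.58), ([0.48, 0.246, 0.062], 0.49), ([0.658, 0.331, 0.045], 0.44)]
small_a [([0.423, -0.172, 0.018], 0.78), ([0.535, -0.226, 0.017], 0.66)]
large_a [([0.44, -0.043, 0.019], 0.56)]
tomato_bowl [([0.45, 0.445, 0.057], 0.82)]
spice_jar [([0.659, -0.462, 0.094], 0.88)]
wood_spoon [([0.765, -0.109, 0.016], 0.79)]
```

View pics/k2.png

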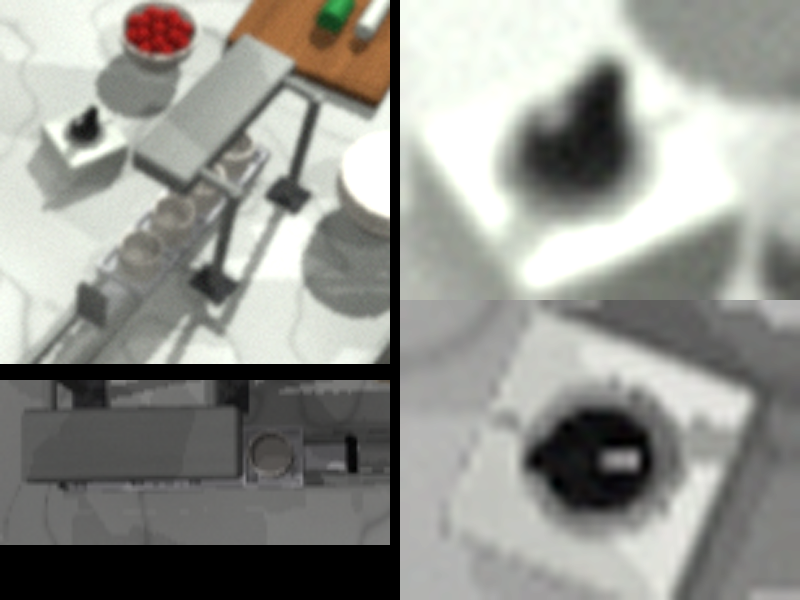

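The knob pointer now lies along the image right, at (620,460), so it turned about 70° and clicked over. The tray is home with four ramekins, and the bystanders are unmoved.

```bash
python3 -c "
from workcell import manip
print(manip.close_job())"
```

```text
the job is handed in; nothing more can be done
None
```

All four middle-sized ramekins stand upright in their own bays, the tray is pushed fully home under the heater, the timer is clicked over, the look-alikes, bowl, jar and spoon are undisturbed, and the job is handed in (no verdict was returned).

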